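Pass the loaded stock caddy through the counter's one-way gate

ROBOT

A 6-joint arm with a two-finger parallel gripper is mounted at the origin on the work surface. World frame = base frame: x ahead of the robot, y to its left, z up, the work surface at z = 0. Lengths are in m, angles in rad, forces in N, time in s.
With the tool pointing down it reaches from about 0.35 to 0.95 m from the base axis. Payload 17.4 kg.
Tool frame: the origin (TCP) lies on the mounting face of the last link; the fingertips stand 186 mm ahead of it and the grasp point (between the pads) lies 167 mm ahead of it; z points along the fingers, x is the direction in which the jaws open and shut, and the axes are right-handed (so a half turn about z gives the same grasp; the last joint's range is limited). The gripper opens to 93 mm and grips with 3 to 60 N. Pads are 15 mm wide; open, the fingers measure 128 mm over their backs; the gripper's body (75 mm by 188 mm) begins 65 mm behind the grasp point.
Start: joints at [-1.283, 0.116, 1.442, -0, 1.584, -0.038], TCP at [0.216, -0.64, 0.405] pointing down, gripper open.
Joint ranges: [-2.83, 2.83], [-0.83, 2.19], [0.07, 2.5], [-1.14, 4.28], [0.01, 3], [-2.97, 2.97]. Speed limits (rad/s): [1.89, 1.89, 2.22, 3.14, 3.14, 3.14].

INTERFACE

Orientations are given as a unit quaternion [w, x, y, z].
In Python, from plant import arm, camera, spotter gives the robot as it stands.
- The arm moves only by the tool step_arm, never from a script. Its argument "rows" is a list of rows, each a list of 5 numbers: the closure, from -1 (fully open) to 1 (shut), then the shift along the tool's x, y, z in mm, then the turn about the tool's z in degrees. In form: [[fingers, dx, dy, dz, spin], ...]. A call has exactly 5 rows; each row shifts and turns the commanded pose from where the row before left it, along the tool's axes as they then stand; what a row does not reach is not made up. A row lasts 1/10 s, in which the tool goes at most 50 mm and 8.59 degrees, less where a joint would pass 70% of its speed; a pose out of reach is approached as far as the arm can. A call with a gripper value outside its range is refused whole. The fingers move at their own pace and stop on an object; the grip force is fixed at half the most. Time passes only in rows, so rows that do not move let the fingers close, or fill a call up. It gives the time, the measured TCP pose, the force and the opening at its end, in the units of the state.
- arm.get_obs(): the state, without advancing time (a new reading comes with each control period).
- camera(name): name is "scene" or "side" or "wrist"; returns a dict with "image" (480x640x3 uint8, red, green, blue), "depth" (480x640 float32, m along the optical axis (not along the pixel's ray), 0 where there is no reading), "intrinsics" (3x3 intrinsics, pixels), "k1" (the pictures are not rectified: a ray, as slopes to the right and down, at radius r is drawn at 1 + k1 r^2 times it, then the intrinsics apply), "camera_from_world" (4x4, takes a point from world to camera coordinates). Camera axes: x right, y up, looking along -z (the intrinsics and any distortion apply to the point x, -y, -z); pixel columns grow to the right and rows downward; lengths in m; the calibration is good to about 2 mm. A picture is of the moment at which its call begins.
- arm.job_done(): hands the job in, once; it reports no verdict.
Trained networks look in a picture, given as the dict that the camera call returned (one of the last four; its "shot" number tells which), for a name from the list of things; names that differ only in an ending like _2 or _b are one class to them, and where a whole thing is asked for, a point or a joint stands for the part that bears it (a point fixed in the world has none). Each returns a list of dicts, best first, with "score" (0 to 1); they miss things now and then, are a little off and sometimes report something else, mostly with a low value. They report only what shows in the picture. A call takes as long as a camera call. They do not tell look-alikes from the thing itself.
- spotter.masks_of(picture, target): "pixels" (480x640 bool, what is visible of it) and "extent" ([left, top, right, bottom] in pixels, round what is visible of it).
- spotter.place_of(picture, target): "location" ([column, row] in pixels: a listed point, or the origin of a listed thing).
The state is a dict: "time_s": time; "joints": joint angles; "qvel": joint speeds; "tau": joint torques, N m; "tcp_pos": TCP position; "tool_rot": TCP orientation; "wrist_force": force on the tool from outside, world axes, zero at the start; "moment": the same for the moment, N m; "opening": finger opening in m.
Only numpy, scipy, OpenCV 4.12 (cv2) and the standard library are available. Lean on these libraries where they do the work, as an engineer would, in place of code of your own. Each camera call takes 0.05 s, during which the arm holds its last target.

TASK

Take the caddy that is full of badges and snap rings, stand it upright in the open end of the pass-through lane, and slide it along the lane floor through the spring gate (not lifted over it) until it is wholly past the gate and the gate has swung fully shut behind it. Let go of it there, standing upright in the far part of the lane. Leave the empty caddy where it is.

Things in the scene. Friction and masses are not known exactly. Their poses are not given: they have to be found in the camera images.
- caddy_mid (a point): the loaded caddy, the one to pass through: a white plastic tray 90 mm long (its x), 56 mm wide (its y), rim 35 mm high, filled with small brass and steel discs, with a grey carrying handle along its middle: a bar 60 mm long (along x), 10 mm thick (across y), from 60 to 90 mm above the tray's underside, on two posts. About 0.35 kg. Both ends are alike. The point is on its centre line, half-way up: 45 mm above its underside and 45 mm below the handle's top. z is up
- empty_mid (a point): a bystander: a caddy of the same shape and size but empty; the point lies in it as in the loaded one. It must stay where it is
- gate: the pass-through lane, fixed to the counter: a black floor plate 4 mm thick between two aluminium walls, 84 mm apart inside, 8 mm thick, tops 42 mm above the counter, open above. Its origin is at the gate line, mid-lane, at counter level; its x axis points along the lane in the one direction of travel, its y to the wall with the gate's hinge, z up. The lane runs from x = -150 mm (open end, where things are put in) to x = +242 mm, where an end wall 34 mm high closes it
- flap (a joint): the spring gate: a steel flap on an upright hinge, at lane x = 0, y = +42 mm, reaching 80 mm across the lane, from 8 to 38 mm above the counter. 0 is shut across the lane; it grows as the flap swings along +x (up to 1.5 rad), opens that way only, and a light spring (0.4 to 0.9 N at its tip, about 2 N where a caddy first meets it near the hinge) swings it shut again as soon as nothing stands in its way, i.e. once the thing's rear end is more than 80 mm past the gate line
Things that resemble listed ones, but are neither listed nor needed, are in the scene too. What is shaped like the part that bears caddy_mid but green or red is not meant.

How it is judged:
By the outcome, as a careful person would: the job done as asked, in the order asked, and still so for the second after the job is handed in, with the robot touching nothing.
It also fails if it takes over 51 s, if anything falls off the work surface, if the arm or the gripper's body presses on something with over 40 N, if the wrist force passes 120 N, or if a joint passes its speed limit or range.

## Working session

There is one attempt and no reset: what is moved stays moved. The work goes in short steps, Python scripts to look and compute and a tool call to move; the robot and the scene stay as the last step left them, time stands still between calls to the robot, and variables do not carry over. Pictures are saved under pics/ and viewed, and the job is handed in when it is done.

Besides the shell and the picture viewer there is one more tool, called after "Call:" as name(argument=value, ...), one argument or row to a line, values as JSON. step_arm: Moves the arm, as the interface text tells. Its arguments: {"type":"object","properties":{"rows":{"type":"array"}},"required":["rows"]}

```bash
mkdir -p pics; ls; cat > h.py <<'E'
import numpy as np, cv2, pickle
from plant import arm, camera, spotter
def save(p,name):
    cv2.imwrite('pics/'+name+'.png', p['image'][:,:,::-1])
def ray(p,uv):
    K=np.array(p['intrinsics']);k1=p['k1']
    d=np.array([(uv[0]-K[0,2])/K[0,0],(uv[1]-K[1,2])/K[1,1]])
    s=d.copy()
    for _ in range(30): s=d/(1+k1*(s@s))
    return s
def unproj(p,uv,z):
    "world point; z= depth"
    s=ray(p,uv); c=np.array([s[0]*z,-s[1]*z,-z,1])
    return (np.linalg.inv(np.array(p['camera_from_world']))@c)[:3]
def onplane(p,uv,h):
    T=np.linalg.inv(np.array(p['camera_from_world'])); s=ray(p,uv)
    d=T[:3,:3]@np.array([s[0],-s[1],-1]); o=T[:3,3]
    return o+d*(h-o[2])/d[2]
def proj(p,X):
    c=np.array(p['camera_from_world'])@np.append(X,1)
    s=np.array([c[0],-c[1]])/-c[2]; s=s*(1+p['k1']*(s@s)); K=np.array(p['intrinsics'])
    return np.array([K[0,0]*s[0]+K[0,2],K[1,1]*s[1]+K[1,2]])
def cloud(p,mask=None):
    d=np.array(p['depth']); K=np.array(p['intrinsics'])
    m=d>0
    if mask is not None: m&=mask
    v,u=np.nonzero(m)
    q=np.stack([(u-K[0,2])/K[0,0],(v-K[1,2])/K[1,1]],1); s=q.copy()
    for _ in range(30): s=q/(1+p['k1']*(s**2).sum(1,keepdims=True))
    z=d[v,u]; c=np.stack([s[:,0]*z,-s[:,1]*z,-z,np.ones_like(z)],1)
    return (c@np.linalg.inv(np.array(p['camera_from_world'])).T)[:,:3],u,v
E
python3 - <<'E'
from h import *
print(arm.get_obs())
for n in ['scene','side','wrist']:
    p=camera(n); save(p,n+'0'); print(n,p['camera_from_world'],p['intrinsics'],p['k1'])
    for t in ['caddy_mid','empty_mid','gate','flap']:
        try:
            r=spotter.place_of(p,t); print(t,[(np.round(a['location'],1),round(a['score'],2),np.round(unproj(p,a['location'],p['depth'][int(a['location'][1]),int(a['location'][0])]),3)) for a in r])
        except Exception as e: print(t,e)
E
```

```text
pics
{'time_s': 0.0, 'joints': array([-1.28279189e+00,  1.16493463e-01,  1.44224900e+00, -9.70285612e-06,
        1.58399530e+00, -3.77901265e-02]), 'qvel': array([-0.00014448,  0.00064986,  0.00071024, -0.00014106, -0.00039606,
        0.00079227]), 'tau': array([-4.52044687e-04, -7.21270466e+01, -6.22606158e+01,  7.81206088e-02,
        2.38472410e-02, -3.55723148e-05]), 'tcp_pos': array([ 0.21604288, -0.63950899,  0.40401011]), 'tool_rot': array([-3.47342021e-04,  8.12422644e-01, -5.83068710e-01, -4.55185534e-04]), 'wrist_force': array([ 0.18947854,  0.42474026, -0.26093815]), 'moment': array([-0.039461  , -0.01351909, -0.00350018]), 'opening': 0.0926421811641304}
scene [[ 0.04592787  0.99887736  0.01160403  0.15372832]
 [-0.66642332  0.02198419  0.74524939  0.31535728]
 [ 0.74415764 -0.04196092  0.66668485 -1.34149408]
 [ 0.          0.          0.          1.        ]] [[519.39835243   0.         316.83048895]
 [  0.         519.39835243 236.0985001 ]
 [  0.           0.           1.        ]] -0.06557108032456813
caddy_mid [(array([178.8, 236.3]), 0.77, array([ 0.484, -0.43 ,  
[... 994 characters left out ...]
0.406,  0.022]))]
empty_mid [(array([260.4, 325.8]), 0.69, array([ 0.452, -0.325,  0.076]))]
gate [(array([373.1, 197.1]), 0.65, array([0.609, 0.038, 0.005]))]
flap it knows: caddy_mid, empty_mid, gate
wrist [[ 3.20108608e-01 -9.47380779e-01  3.71192242e-04 -6.74154485e-01]
 [ 9.16943714e-01  3.09725724e-01 -2.51563513e-01  2.92767541e-02]
 [ 2.38211469e-01  8.08680085e-02  9.67840721e-01 -3.89362866e-01]
 [ 0.00000000e+00  0.00000000e+00  0.00000000e+00  1.00000000e+00]] [[400.33011768   0.         318.29452417]
 [  0.         400.33011768 251.60251509]
 [  0.           0.           1.        ]] -0.02571786266412161
caddy_mid []
empty_mid []
gate []
flap it knows: caddy_mid, empty_mid, gate
```

View pics/scene0.png

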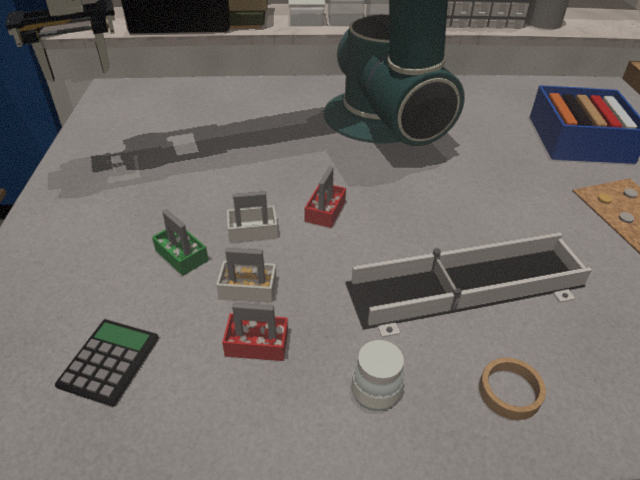

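View pics/side0.png

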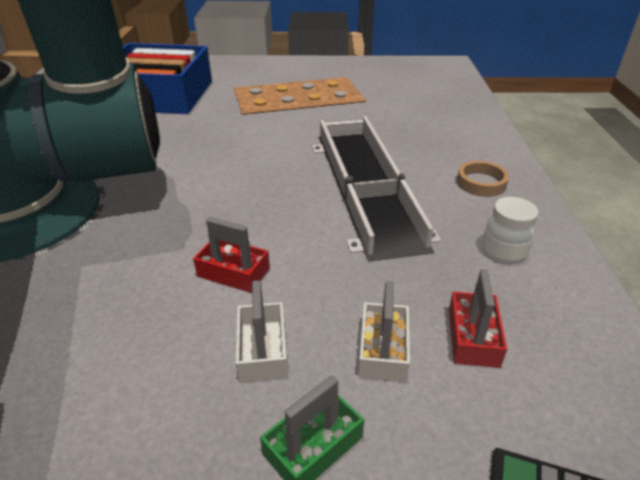

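```bash
python3 - <<'E'
from h import *
from scipy.spatial.transform import Rotation as R
q=arm.get_obs()['tool_rot']; print(R.from_quat(np.r_[q[1:],q[0]]).as_matrix().round(3))
for n in ['scene','side']:
    p=camera(n); pickle.dump(p,open(n+'.pkl','wb'))
    C,u,v=cloud(p)
    for nm,c in [('load',(0.59,-0.31)),('empty',(0.44,-0.31))]:
        m=(abs(C[:,0]-c[0])<.07)&(abs(C[:,1]-c[1])<.07)&(C[:,2]>.063)
        P=C[m]; t=P[P[:,2]>np.percentile(P[:,2],98)-.012]
        r=cv2.minAreaRect(P[:,:2].astype(np.float32)*1000); print(n,nm,len(P),np.percentile(P[:,2],[2,50,98]).round(4),r, cv2.minAreaRect(t[:,:2].astype(np.float32)*1000))
        m=(abs(C[:,0]-c[0])<.06)&(abs(C[:,1]-c[1])<.07)&(C[:,2]>.028)&(C[:,2]<.04)
        print('  rim',cv2.minAreaRect(C[m][:,:2].astype(np.float32)*1000))
    print('table',np.median(C[(abs(C[:,0]-.6)<.05)&(abs(C[:,1]+.2)<.03)][:,2]))
    m=(abs(C[:,0]-.61)<.13)&(C[:,1]>-.16)&(C[:,1]<.34)&(C[:,2]>.036)&(C[:,2]<.05)
    P=C[m]; print('lane tops',len(P),cv2.minAreaRect(P[:,:2].astype(np.float32)*1000), np.percentile(P[:,:2],[0,1,99,100],axis=0).round(3).tolist(), np.median(P[:,2]))
    m=(abs(C[:,0]-.78)<.07)&(abs(C[:,1]+.05)<.08); print('jar',np.percentile(C[m][:,2],99.5))
    # topdown map
    im=np.zeros((600,800),np.uint8)
    uu=((C[:,1]+.5)*800).astype(int); vv=((C[:,0]-.25)*800).astype(int)
    k=(uu>=0)&(uu<800)&(vv>=0)&(vv<600)
    o=np.argsort(C[k][:,2]); im[vv[k][o],uu[k][o]]=np.clip(C[k][o][:,2]*2200+40,0,255)
    cv2.imwrite('pics/top_%s.png'%n,im)
    for t in ['caddy_mid','empty_mid','gate']:
        h={'gate':0}.get(t,.045)
        print(t,[(np.round(a['location'],1),round(a['score'],2),onplane(p,a['location'],h).round(4)) for a in spotter.place_of(p,t)])
E
```

```text
[[ 0.32  -0.947 -0.   ]
 [-0.947 -0.32   0.   ]
 [-0.     0.    -1.   ]]
scene load 555 [0.0639 0.0801 0.09  ] ((596.8860473632812, -299.27142333984375), (59.16636276245117, 14.132081985473633), 83.48310852050781) ((596.8184814453125, -298.8902587890625), (58.4006462097168, 13.551843643188477), 84.64988708496094)
  rim ((589.15087890625, -321.9560546875), (145.42572021484375, 74.65296173095703), 70.71002197265625)
scene empty 457 [0.0638 0.079  0.0901] ((447.80072021484375, -298.8857421875), (15.064887046813965, 60.01441955566406), 6.2349019050598145) ((448.11846923828125, -298.0085754394531), (13.496376037597656, 58.06166458129883), 8.714150428771973)
  rim ((447.94549560546875, -298.2300720214844), (59.22665786743164, 88.6346664428711), 7.266027927398682)
table -0.0015235841348278378
lane tops 2291 ((600.955810546875, 83.61672973632812), (103.55138397216797, 402.01873779296875), 10.648228645324707) [[0.515, -0.122], [0.523, -0.114], [0.684, 0.278], [0.688, 0.288]] 0.039763379933008935
jar 0.08084087012492655
caddy_mid [(array([174.2, 237.5]), 0.72, array([ 0.5131, -0.4299,  0.045 ]
[... 1027 characters left out ...]
), 6.47769021987915)
table 0.0008864748142728973
lane tops 1577 ((600.372314453125, 83.34827423095703), (103.24880981445312, 400.7986145019531), 10.292587280273438) [[0.515, -0.122], [0.521, -0.119], [0.683, 0.278], [0.686, 0.288]] 0.04225318281994239
jar 0.0820914648900994
caddy_mid [(array([231. , 246.6]), 0.88, array([ 0.3912, -0.1486,  0.045 ])), (array([390.7, 324.5]), 0.85, array([ 0.6012, -0.2963,  0.045 ])), (array([310.8, 422.4]), 0.8, array([ 0.5086, -0.4238,  0.045 ])), (array([479.8, 311.8]), 0.75, array([ 0.7123, -0.2764,  0.045 ]))]
empty_mid [(array([261.4, 326.1]), 0.55, array([ 0.4481, -0.2977,  0.045 ]))]
gate [(array([370.4, 200.2]), 0.75, array([0.6045, 0.0352, 0.    ]))]
```

View pics/top_scene.png

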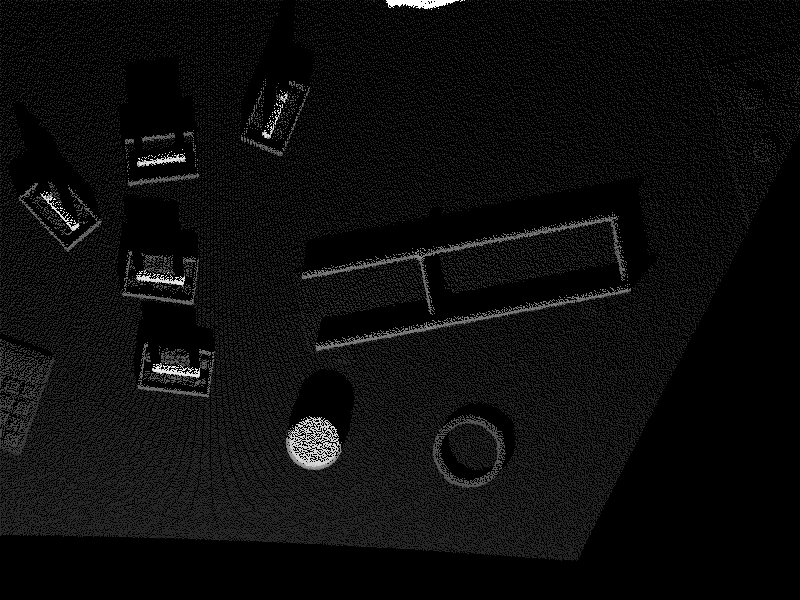

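View pics/top_side.png

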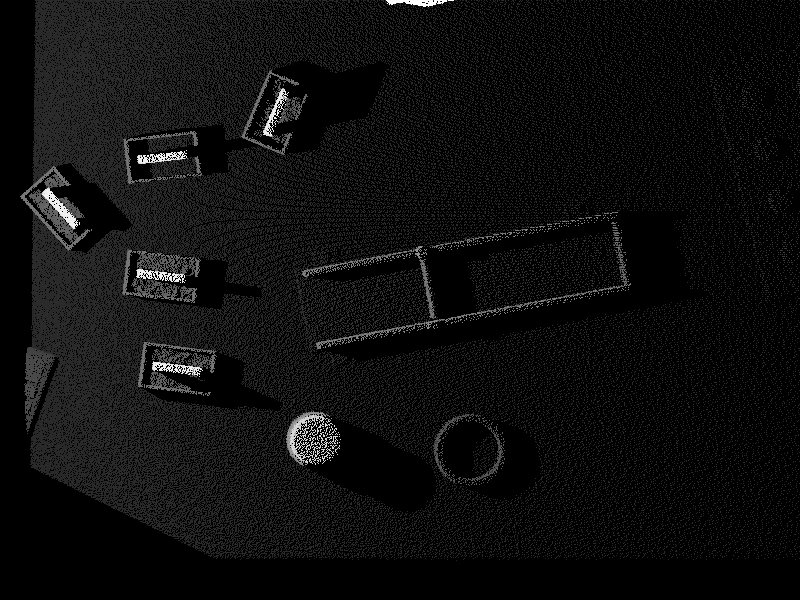

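```bash
python3 - <<'E'
from h import *
for n in ['scene','side']:
    p=pickle.load(open(n+'.pkl','rb')); C,u,v=cloud(p)
    m=(abs(C[:,0]-.61)<.13)&(C[:,1]>-.16)&(C[:,1]<.34)&(C[:,2]>.034)&(C[:,2]<.05); P=C[m]
    a=np.radians(10.4); ex=np.array([-np.sin(a),np.cos(a)]); ey=np.array([-np.cos(a),-np.sin(a)])
    o=np.array([.6096,.0342])
    L=(P[:,:2]-o)@np.array([ex,ey]).T
    for s in (1,-1):
        w=L[(abs(L[:,1]-s*.046)<.01)&(abs(L[:,0]-.05)<.19)&(abs(L[:,0])>.02)&(P[:,2]>.038)]
        # top-centre line, weighting per bin
        b=[(x,(w[abs(w[:,0]-x)<.01,1].min()+w[abs(w[:,0]-x)<.01,1].max())/2) for x in np.arange(-.13,.23,.02) if (abs(w[:,0]-x)<.01).sum()>4]
        k=np.polyfit(*np.array(b).T,1); print(n,s,len(w),'slope deg',np.degrees(k[0]),'y at 0.05',np.polyval(k,.05)*1000, 'spread',np.percentile(w[:,1],[3,97])*1000, 'xrange',L[abs(L[:,1]-s*.046)<.006][:,0].min(),L[abs(L[:,1]-s*.046)<.006][:,0].max())
    f=L[(abs(L[:,1])<.03)&(abs(L[:,0])<.03)]; print(' flap x',np.percentile(f[:,0],[5,50,95])*1000, 'slope',np.polyfit(f[:,1],f[:,0],1))
    e=L[(abs(L[:,1])<.03)&(abs(L[:,0]-.245)<.03)]; print(' end',np.percentile(e[:,0],[5,50,95])*1000)
E
```

```text
scene 1 632 slope deg 0.3209995191805082 y at 0.05 44.05148324581187 spread [39.45920116 48.36029519] xrange -0.15097128463447287 0.25098279535556395
scene -1 859 slope deg 0.23775859651834752 y at 0.05 -46.84087549024375 spread [-51.40837219 -42.60809114] xrange -0.15028587701241342 0.2490732989300831
 flap x [-2.69711404 -0.55612537  2.46540671] slope [-0.01262855 -0.00026459]
 end [240.50437413 243.79558176 246.91961028]
side 1 528 slope deg 0.3094706243911738 y at 0.05 45.82510247399023 spread [41.80077938 49.9148289 ] xrange -0.1503099246356318 0.25049941833967654
side -1 552 slope deg 0.23799142429897477 y at 0.05 -45.93542623651624 spread [-49.883846   -41.83199911] xrange -0.1488635621937648 0.2502523659497093
 flap x [-2.16749588  0.13617562  3.47464643] slope [0.00298765 0.00024611]
 end [241.33576127 245.76677506 251.09954038]
```

Call:
step_arm(
  rows=[
    [-1,-13.5,-31.2,0,0],
    [-1,-13.5,-31.2,0,0],
    [-1,-13.5,-31.2,0,0],
    [-1,-13.5,-31.2,0,0],
    [-1,-13.5,-31.2,0,0],
  ],
)

```text
time_s: 1.5
tcp_pos: [0.3431, -0.5246, 0.4049]
tool_rot: [0.0, 0.812, -0.583, 0.0]
wrist_force: [-0.1, -0.3, -0.3]
opening: 0.0929
```

Call:
step_arm(
  rows=[
    [-1,-13.5,-31.2,0,0],
    [-1,-13.5,-31.2,0,0],
    [-1,-13.5,-31.2,0,0],
    [-1,-13.5,-31.2,0,0],
    [-1,-13.5,-31.2,0,0],
  ],
)

```text
time_s: 2.0
tcp_pos: [0.4693, -0.4106, 0.4049]
tool_rot: [0.0, 0.812, -0.583, 0.0]
wrist_force: [0.6, -0.6, 0.1]
opening: 0.0932
```

Call:
step_arm(
  rows=[
    [-1,-13.5,-31.2,0,0],
    [-1,-13.5,-31.2,0,0],
    [-1,-13.5,-31.2,0,0],
    [-1,-13.5,-31.2,0,0],
    [-1,-13.5,-31.2,0,0],
  ],
)

```text
time_s: 2.5
tcp_pos: [0.5955, -0.2967, 0.4048]
tool_rot: [0.0, 0.812, -0.583, 0.0]
wrist_force: [0.5, -1.2, 0.5]
opening: 0.0927
```

Call:
step_arm(
  rows=[
    [-1,0,0,5,-6.5],
    [-1,0,0,5,-6.5],
    [-1,0,0,5,-6.5],
    [-1,0,0,5,-6.5],
    [-1,0,0,5,-6.5],
  ],
)

```text
time_s: 3.0
tcp_pos: [0.5946, -0.2978, 0.3795]
tool_rot: [-0.0, 0.944, -0.33, -0.0]
wrist_force: [-0.3, -1.0, -0.2]
opening: 0.0931
```

Call:
step_arm(
  rows=[
    [-1,0,0,10,-6.5],
    [-1,0,0,10,-6.5],
    [-1,0,0,10,-6.5],
    [-1,0,0,10,-6.5],
    [-1,0,0,0,-6.5],
  ],
)

```text
time_s: 3.5
tcp_pos: [0.5945, -0.2978, 0.3381]
tool_rot: [-0.0, 0.999, -0.053, -0.001]
wrist_force: [0.2, -0.1, -0.2]
opening: 0.093
```

```bash
python3 - <<'E'
from h import *
p=camera('wrist'); save(p,'wrist1'); C,u,v=cloud(p)
m=(abs(C[:,0]-.5955)<.05)&(abs(C[:,1]+.3)<.06)&(C[:,2]>.08)&(C[:,2]<.11)
P=C[m]; print(len(P),cv2.minAreaRect(P[:,:2].astype(np.float32)*1000),np.median(P[:,2])) 
o=arm.get_obs(); print(o['tcp_pos'],o['tool_rot'],np.degrees(2*np.arctan2(o['tool_rot'][2],o['tool_rot'][1])))
E
```

```text
1620 ((595.6221923828125, -297.5443115234375), (59.85246658325195, 9.978346824645996), 83.75950622558594) 0.08961482141962435
[ 0.59453336 -0.29780895  0.3389159 ] [-2.54799698e-04  9.98783320e-01 -4.93104118e-02 -5.46323032e-04] -5.6528504070895185
```

View pics/wrist1.png

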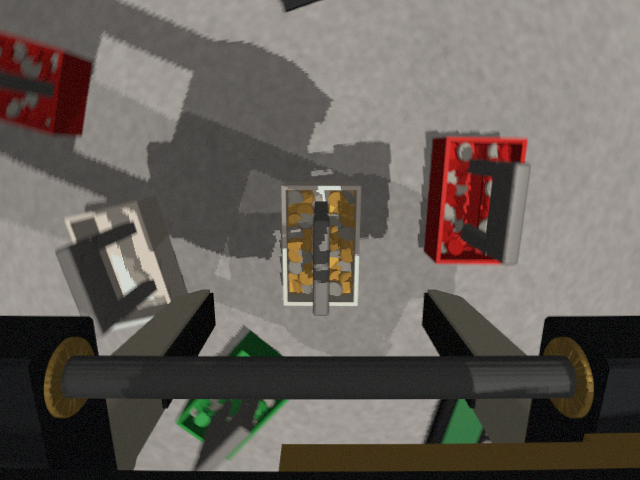

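Call:
step_arm(
  rows=[
    [-1,1,0,20,0.7],
    [-1,0,0,20,0],
    [-1,0,0,20,0],
    [-1,0,0,20,0],
    [-1,0,0,16,0],
  ],
)

```text
time_s: 4.05
tcp_pos: [0.5955, -0.2979, 0.2427]
tool_rot: [-0.0, 0.998, -0.062, -0.0]
wrist_force: [0.3, 0.4, -0.5]
opening: 0.0927
```

Call:
step_arm(
  rows=[
    [1,0,0,0,0],
    [1,0,0,0,0],
    [1,0,0,0,0],
    [1,0,0,0,0],
    [1,0,0,0,0],
  ],
)

```text
time_s: 4.55
tcp_pos: [0.5957, -0.298, 0.2445]
tool_rot: [0.0, 0.998, -0.061, 0.0]
wrist_force: [-0.8, -0.4, 1.1]
opening: 0.0579
```

Call:
step_arm(
  rows=[
    [1,0,0,0,0],
    [1,0,0,0,0],
    [1,0,0,0,0],
    [1,0,0,0,0],
    [1,0,0,0,0],
  ],
)

```text
time_s: 5.05
tcp_pos: [0.5956, -0.298, 0.2437]
tool_rot: [-0.0, 0.998, -0.061, -0.0]
wrist_force: [0.3, 0.3, 0.0]
opening: 0.0178
```

Call:
step_arm(
  rows=[
    [1,0,0,0,0],
    [1,0,0,0,0],
    [1,0,0,0,0],
    [1,0,0,0,0],
    [1,0,0,0,0],
  ],
)

```text
time_s: 5.55
tcp_pos: [0.5956, -0.298, 0.2437]
tool_rot: [-0.0, 0.998, -0.061, -0.0]
wrist_force: [-0.6, -0.5, -0.9]
opening: 0.0097
```

Call:
step_arm(
  rows=[
    [1,0,0,-10,0],
    [1,0,0,-15,0],
    [1,0,0,-20,0],
    [1,0,0,-20,0],
    [1,0,0,-15,0],
  ],
)

```text
time_s: 6.05
tcp_pos: [0.5956, -0.298, 0.3265]
tool_rot: [0.0, 0.998, -0.061, 0.001]
wrist_force: [0.2, 0.0, -3.9]
opening: 0.0097
```

```bash
python3 - <<'E'
from h import *
o=arm.get_obs(); print(o['tcp_pos'],o['tool_rot'],np.degrees(2*np.arctan2(o['tool_rot'][2],o['tool_rot'][1])),o['wrist_force'],o['opening'])
p=camera('wrist'); save(p,'wrist2'); 
p=camera('side'); save(p,'side2'); 
E
```

```text
[ 0.59559894 -0.29797271  0.32647865] [ 4.01335856e-04  9.98116799e-01 -6.13346013e-02  8.72271312e-04] -7.032845058059844 [ 0.21283764  0.04046993 -3.8754547 ] 0.009657671035079795
```

View pics/side2.png

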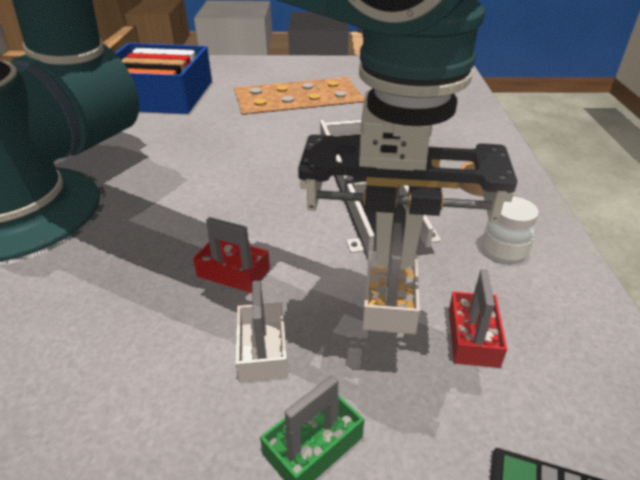

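Call:
step_arm(
  rows=[
    [1,0.6,-15,0,0],
    [1,0.6,-25,0,0],
    [1,0.6,-27,0,0],
    [1,0.6,-27,0,0],
    [1,0.6,-27,0,0],
  ],
)

```text
time_s: 6.65
tcp_pos: [0.6133, -0.1764, 0.3224]
tool_rot: [-0.0, 0.998, -0.061, -0.001]
wrist_force: [1.7, -0.4, -3.8]
opening: 0.0099
```

Call:
step_arm(
  rows=[
    [1,0.6,-27,0,0],
    [1,0.6,-27,0,0],
    [1,0.6,-27,0,0],
    [1,0.6,-25,0,0],
    [1,0.5,-15,0,0],
  ],
)

```text
time_s: 7.15
tcp_pos: [0.631, -0.0562, 0.3226]
tool_rot: [-0.0, 0.998, -0.061, -0.001]
wrist_force: [0.2, -0.8, -2.7]
opening: 0.0097
```

Call:
step_arm(
  rows=[
    [1,0,0,5,-3.5],
    [1,0,0,5,-4],
    [1,0,0,5,-4],
    [1,0,0,5,-3.5],
    [1,0,0,0,-2.7],
  ],
)

```text
time_s: 7.65
tcp_pos: [0.6308, -0.0583, 0.3021]
tool_rot: [-0.0, 0.996, 0.094, -0.001]
wrist_force: [-0.3, 0.7, -4.5]
opening: 0.0099
```

```bash
cat >> h.py <<'E'
A=np.radians(10.68); EX=np.array([-np.sin(A),np.cos(A)]); EY=np.array([-np.cos(A),-np.sin(A)]); O=np.array([.6096,.0342])
def st():
    o=arm.get_obs(); t=o['tcp_pos']
    print('t',o['time_s'],'tcp',t.round(4),'lane',(np.array([EX,EY])@(t[:2]-O)*1000).round(1),'ang',np.degrees(2*np.arctan2(o['tool_rot'][2],o['tool_rot'][1])).round(2),o['tool_rot'].round(4),o['wrist_force'].round(1),o['opening'])
def rim(p,c=None,zoff=0):
    "caddy handle top in lane frame"
    C,u,v=cloud(p); L=(C[:,:2]-O)@np.array([EX,EY]).T
    return C,L
E
python3 - <<'E'
from h import *
st()
for n in ('side','wrist','scene'): p=camera(n); save(p,n+'3')
st()
E
```

```text
t 7.65 tcp [ 0.6308 -0.0583  0.3021] lane [-94.8  -3.7] ang 10.81 [-2.000e-04  9.956e-01  9.420e-02 -1.100e-03] [-0.3  0.7 -4.5] 0.0098721219967526
t 7.8 tcp [ 0.631  -0.0584  0.3032] lane [-94.9  -3.8] ang 10.61 [-1.000e-04  9.957e-01  9.250e-02 -4.000e-04] [-0.4 -0.4 -3.1] 0.009465256682462366
```

View pics/side3.png

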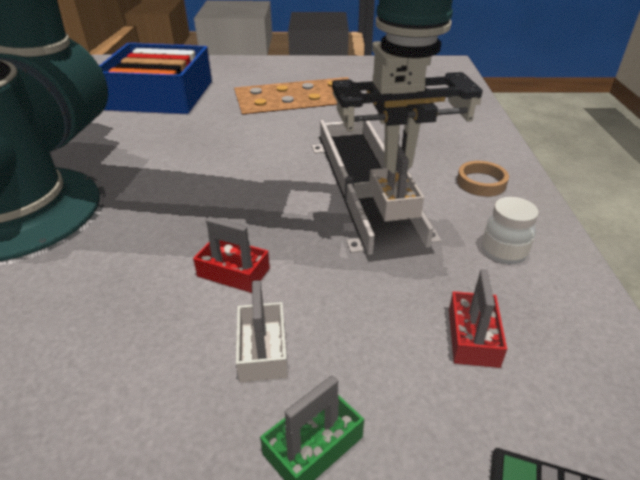

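View pics/wrist3.png

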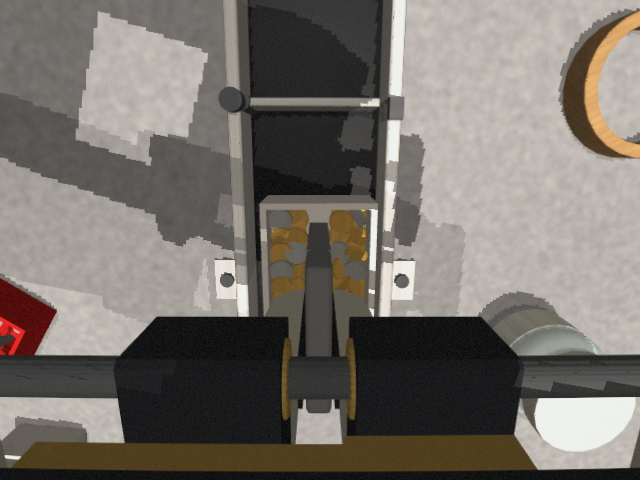

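Call:
step_arm(
  rows=[
    [1,0,0,10,0],
    [1,0,0,12,0],
    [1,0,0,12,0],
    [1,0,0,10,0],
    [1,0,0,6,0],
  ],
)

```text
time_s: 8.3
tcp_pos: [0.6309, -0.0585, 0.252]
tool_rot: [-0.0, 0.996, 0.093, -0.001]
wrist_force: [-0.6, -0.7, -3.0]
opening: 0.0099
```

Call:
step_arm(
  rows=[
    [1,0,0,2,0],
    [1,0,0,2,0],
    [1,0,0,1,0],
    [1,0,0,0.5,0],
    [1,0,0,0,0],
  ],
)

```text
time_s: 8.8
tcp_pos: [0.6311, -0.0585, 0.2486]
tool_rot: [0.0, 0.996, 0.093, 0.0]
wrist_force: [-0.2, 1.0, -4.6]
opening: 0.0099
```

```bash
python3 - <<'E'
from h import *
st()
for n in ('side','wrist'): p=camera(n); save(p,n+'4')
st()
E
```

```text
t 8.8 tcp [ 0.6311 -0.0585  0.2486] lane [-95.1  -4. ] ang 10.67 [1.000e-04 9.957e-01 9.290e-02 2.000e-04] [-0.2  1.  -4.6] 0.009850401930686436
t 8.9 tcp [ 0.6311 -0.0585  0.2485] lane [-95.1  -4. ] ang 10.67 [0.000e+00 9.957e-01 9.290e-02 1.000e-04] [-0.9  0.6 -4. ] 0.009861526743226398
```

View pics/side4.png

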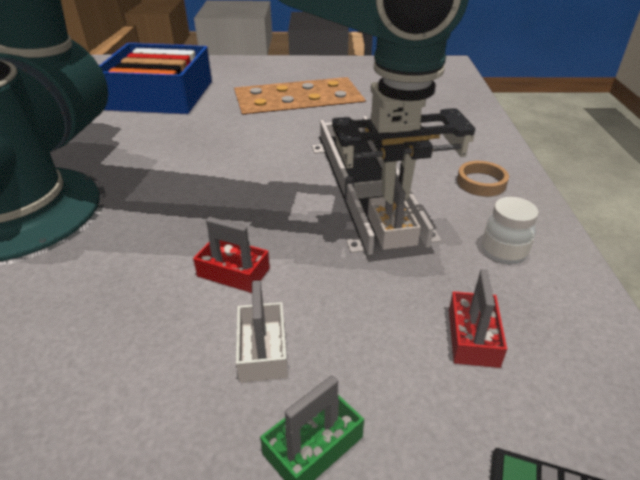

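View pics/wrist4.png

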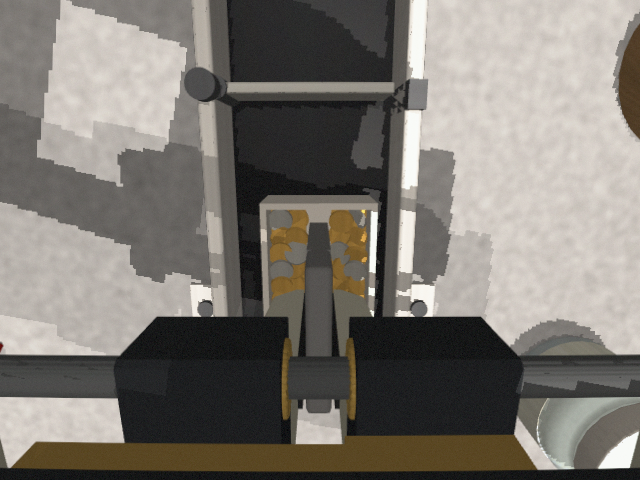

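Call:
step_arm(
  rows=[
    [1,0,0,0.5,0],
    [1,0,0,0.5,0],
    [1,0,0,0,0],
    [1,0,0,0,0],
    [1,0,0,0,0],
  ],
)

```text
time_s: 9.4
tcp_pos: [0.6311, -0.0585, 0.2477]
tool_rot: [0.0, 0.996, 0.093, 0.0]
wrist_force: [-2.8, 0.3, 5.0]
opening: 0.0101
```

Call:
step_arm(
  rows=[
    [1,0,0,0.5,0],
    [1,0,0,0,0],
    [1,0,0,0,0],
    [1,0,0,0,0],
    [1,0,0,0,0],
  ],
)

```text
time_s: 9.9
tcp_pos: [0.6311, -0.0585, 0.2477]
tool_rot: [0.0, 0.996, 0.093, 0.0]
wrist_force: [-6.7, 0.9, 9.4]
opening: 0.0097
```

Call:
step_arm(
  rows=[
    [1,0,0,-0.3,0],
    [1,0,-2,0,0],
    [1,0,-4,0,0],
    [1,0,-6,0,0],
    [1,0,-8,0,0],
  ],
)

```text
time_s: 10.4
tcp_pos: [0.6276, -0.0389, 0.2477]
tool_rot: [0.0, 0.996, 0.093, 0.001]
wrist_force: [2.2, -6.6, 12.4]
opening: 0.0097
```

Call:
step_arm(
  rows=[
    [1,0,-8,0,0],
    [1,0,-8,0,0],
    [1,0,-8,0,0],
    [1,0,-8,0,0],
    [1,0,-8,0,0],
  ],
)

```text
time_s: 10.9
tcp_pos: [0.6202, 0.0006, 0.2478]
tool_rot: [0.001, 0.996, 0.093, 0.001]
wrist_force: [1.1, -7.8, 6.6]
opening: 0.01
```

```bash
python3 - <<'E'
from h import *
st()
for n in ('scene','wrist'): p=camera(n); save(p,n+'5')
st()
E
```

```text
t 10.9 tcp [6.202e-01 6.000e-04 2.478e-01] lane [-35.   -4.1] ang 10.67 [8.000e-04 9.957e-01 9.300e-02 8.000e-04] [ 1.1 -7.8  6.6] 0.009996410489981853
t 11.0 tcp [0.62   0.0014 0.2477] lane [-34.2  -4.2] ang 10.7 [-0.000e+00  9.956e-01  9.320e-02  8.000e-04] [0.3 1.7 7.1] 0.009983250033264484
```

View pics/wrist5.png

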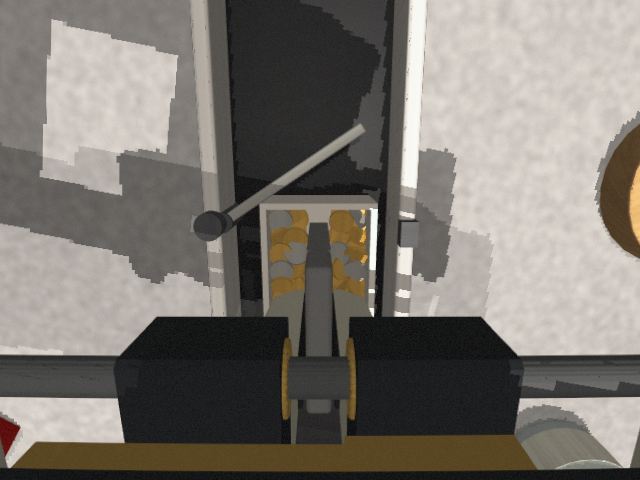

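View pics/scene5.png

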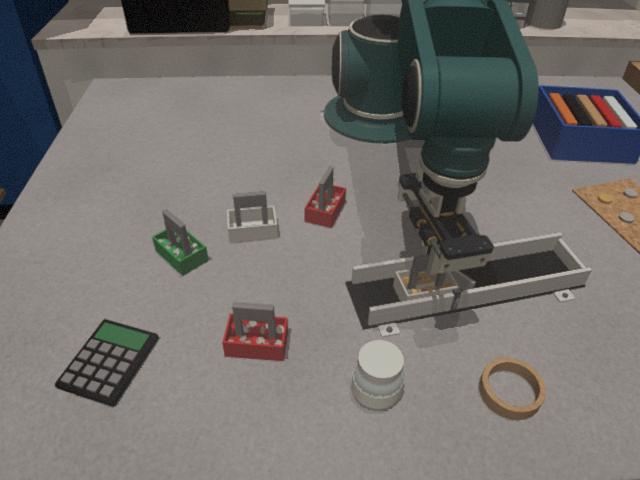

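Call:
step_arm(
  rows=[
    [1,0,-8,0,0],
    [1,0,-8,0,0],
    [1,0,-8,0,0],
    [1,0,-8,0,0],
    [1,0,-8,0,0],
  ],
)

```text
time_s: 11.5
tcp_pos: [0.6128, 0.0401, 0.2477]
tool_rot: [0.0, 0.996, 0.093, 0.001]
wrist_force: [2.6, -6.0, 7.2]
opening: 0.0097
```

Call:
step_arm(
  rows=[
    [1,0,-8,0,0],
    [1,0,-8,0,0],
    [1,0,-8,0,0],
    [1,0,-8,0,0],
    [1,0,-8,0,0],
  ],
)

```text
time_s: 12.0
tcp_pos: [0.6053, 0.0795, 0.2477]
tool_rot: [0.0, 0.996, 0.093, 0.001]
wrist_force: [2.4, -4.7, 10.1]
opening: 0.0098
```

```bash
python3 - <<'E'
from h import *
st()
for n in ('wrist',): p=camera(n); save(p,n+'6')
st()
E
```

```text
t 12.0 tcp [0.6053 0.0795 0.2477] lane [45.3 -4.2] ang 10.67 [3.000e-04 9.957e-01 9.300e-02 8.000e-04] [ 2.4 -4.7 10.1] 0.009765575107017279
t 12.05 tcp [0.6051 0.0804 0.2477] lane [46.2 -4.2] ang 10.69 [-1.000e-04  9.957e-01  9.310e-02  8.000e-04] [ 2.2 -0.9  4.9] 0.009800591982685134
```

View pics/wrist6.png

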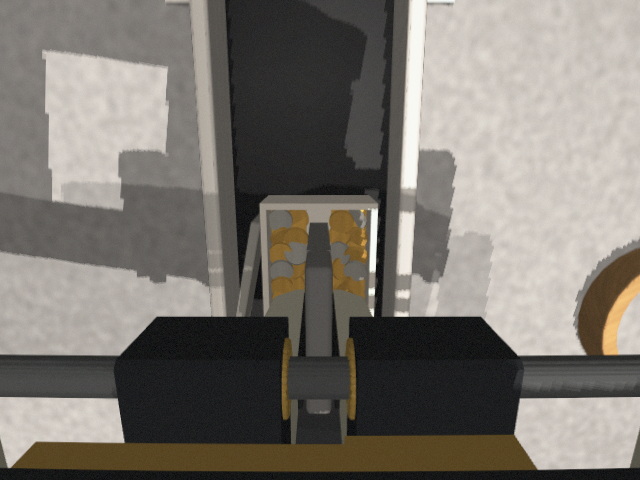

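The caddy (rows 195–310) is straight in the lane and the flap lies along its hinge side (column ~248). I'll continue 115 mm to about x = 162.

Call:
step_arm(
  rows=[
    [1,0,-8,0,0],
    [1,0,-8,0,0],
    [1,0,-8,0,0],
    [1,0,-8,0,0],
    [1,0,-8,0,0],
  ],
)

```text
time_s: 12.55
tcp_pos: [0.5979, 0.1187, 0.2477]
tool_rot: [0.0, 0.996, 0.093, 0.001]
wrist_force: [3.4, -1.2, 0.6]
opening: 0.0099
```

Call:
step_arm(
  rows=[
    [1,0,-8,0,0],
    [1,0,-8,0,0],
    [1,0,-8,0,0],
    [1,0,-8,0,0],
    [1,0,-8,0,0],
  ],
)

```text
time_s: 13.05
tcp_pos: [0.5905, 0.1581, 0.2477]
tool_rot: [0.0, 0.996, 0.093, 0.001]
wrist_force: [2.1, -0.6, 0.3]
opening: 0.01
```

Call:
step_arm(
  rows=[
    [1,0,-8,0,0],
    [1,0,-8,0,0],
    [1,0,-8,0,0],
    [1,0,-8,0,0],
    [1,0,-4,0,0],
  ],
)

```text
time_s: 13.55
tcp_pos: [0.5837, 0.1936, 0.2478]
tool_rot: [0.0, 0.996, 0.093, 0.001]
wrist_force: [2.0, -8.6, 5.5]
opening: 0.0097
```

Call:
step_arm(
  rows=[
    [1,0,0,0,0],
    [1,0,0,0,0],
    [1,0,0,0,0],
    [1,0,0,0,0],
    [1,0,0,0,0],
  ],
)

```text
time_s: 14.05
tcp_pos: [0.5837, 0.1938, 0.2477]
tool_rot: [-0.001, 0.996, 0.093, 0.001]
wrist_force: [1.1, 3.3, 7.1]
opening: 0.0097
```

```bash
python3 - <<'E'
from h import *
st()
for n in ('scene','side'): p=camera(n); save(p,n+'7')
st()
E
```

```text
t 14.05 tcp [0.5837 0.1938 0.2477] lane [161.6  -4.1] ang 10.69 [-6.000e-04  9.957e-01  9.310e-02  7.000e-04] [1.1 3.3 7.1] 0.009678933950023241
t 14.15 tcp [0.5837 0.1938 0.2477] lane [161.6  -4.1] ang 10.69 [-6.000e-04  9.957e-01  9.310e-02  7.000e-04] [2.3 3.8 7.3] 0.009738380348546976
```

View pics/scene7.png

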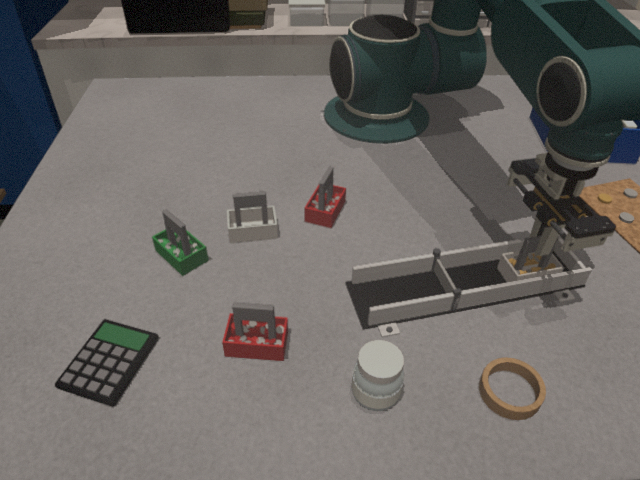

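View pics/side7.png

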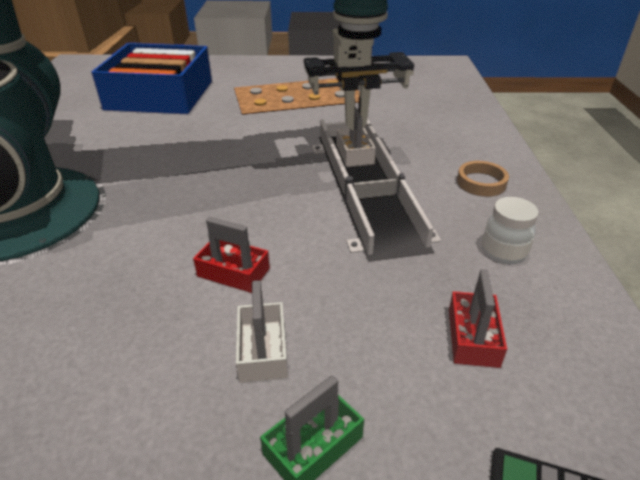

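Call:
step_arm(
  rows=[
    [1,0,0,-0.3,0],
    [0.3,0,0,0,0],
    [0,0,0,0,0],
    [0,0,0,0,0],
    [0,0,0,0,0],
  ],
)

```text
time_s: 14.65
tcp_pos: [0.5836, 0.193, 0.2471]
tool_rot: [0.0, 0.996, 0.093, -0.0]
wrist_force: [-0.3, -0.3, -0.7]
opening: 0.0372
```

Call:
step_arm(
  rows=[
    [0,0,0,0,0],
    [0,0,0,0,0],
    [0,0,0,0,0],
    [0,0,0,0,0],
    [0,0,0,0,0],
  ],
)

```text
time_s: 15.15
tcp_pos: [0.5837, 0.193, 0.2474]
tool_rot: [-0.0, 0.996, 0.093, 0.0]
wrist_force: [0.8, -0.4, 0.3]
opening: 0.0469
```

Call:
step_arm(
  rows=[
    [0,0,0,-8,0],
    [0,0,0,-15,0],
    [0,0,0,-20,0],
    [0,0,0,-30,0],
    [0,0,0,-30,0],
  ],
)

```text
time_s: 15.65
tcp_pos: [0.5835, 0.193, 0.3528]
tool_rot: [-0.0, 0.996, 0.093, 0.0]
wrist_force: [-0.6, 0.3, -0.0]
opening: 0.0468
```

Call:
step_arm(
  rows=[
    [0,0,25,-20,0],
    [0,0,25,0,0],
    [0,0,20,0,0],
    [0,0,0,0,0],
    [0,0,0,0,0],
  ],
)

```text
time_s: 16.15
tcp_pos: [0.5966, 0.1242, 0.3714]
tool_rot: [-0.0, 0.996, 0.093, 0.0]
wrist_force: [0.1, 0.2, 0.3]
opening: 0.0467
```

```bash
python3 - <<'E'
from h import *
st()
for n in ('scene','wrist','side'):
    p=camera(n); save(p,n+'8'); C,L=rim(p)
    m=(abs(L[:,0]-.16)<.06)&(abs(L[:,1])<.035)&(C[:,2]>.08)&(C[:,2]<.11)
    if m.sum()>20: print(n,m.sum(),'handle lane',cv2.minAreaRect(L[m].astype(np.float32)*1000),'z',np.percentile(C[m][:,2],[5,50,95]).round(4),'zslope x,y',np.linalg.lstsq(np.c_[L[m],np.ones(m.sum())],C[m][:,2],rcond=None)[0].round(3))
    f=(abs(L[:,1])<.036)&(abs(L[:,0])<.03)&(C[:,2]>.034)&(C[:,2]<.045)
    if f.sum()>20: print(' flap',f.sum(),np.polyfit(L[f,1],L[f,0],1).round(4))
    m=(abs(C[:,0]-.447)<.04)&(abs(C[:,1]+.297)<.06)&(C[:,2]>.063)
    if m.sum()>20: print(' empty',cv2.minAreaRect(C[m][:,:2].astype(np.float32)*1000))
E
```

```text
t 16.15 tcp [0.5966 0.1242 0.3714] lane [90.9 -3.9] ang 10.62 [-1.000e-04  9.957e-01  9.260e-02  4.000e-04] [0.1 0.2 0.3] 0.04669981359152585
scene 291 handle lane ((159.37814331054688, -5.796187400817871), (12.304740905761719, 61.34397888183594), 88.23016357421875) z [0.081  0.0901 0.0929] zslope x,y [0.03  0.523 0.088]
 flap 116 [-0.0092 -0.0003]
 empty ((447.84344482421875, -298.8949279785156), (15.348211288452148, 60.18750762939453), 6.761895179748535)
wrist 1543 handle lane ((161.66229248046875, -4.2306318283081055), (59.01668930053711, 9.612975120544434), 0.18767055869102478) z [0.0922 0.0936 0.0948] zslope x,y [ 0.002 -0.034  0.093]
 flap 577 [-0.      0.0025]
side 153 handle lane ((160.09597778320312, -4.470123291015625), (62.46208572387695, 10.3743257522583), 0.5345655679702759) z [0.0816 0.0923 0.096 ] zslope x,y [ 0.084 -0.582  0.076]
 flap 155 [-0.007   0.0002]
 empty ((446.9366149902344, -297.9737243652344), (9.919459342956543, 61.011207580566406), 5.45487642288208)
```

View pics/scene8.png

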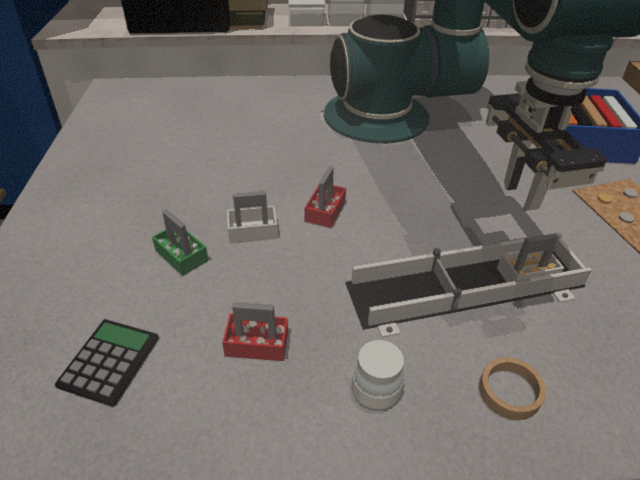

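View pics/wrist8.png

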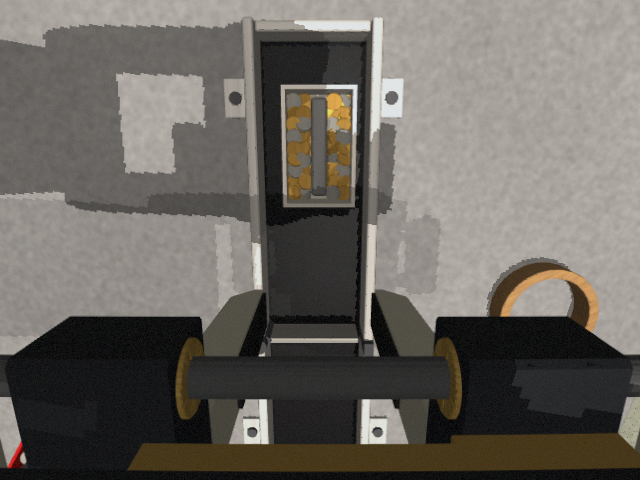

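The caddy stands upright at lane x ≈ 161 mm (wrist view, rows 85–207) with all its discs. The flap is straight across the lane at row ~330, and the gripper is clear.

```bash
python3 -c "
from plant import arm
print(arm.job_done())"
```

```text
the job is handed in; nothing more can be done
None
```

The loaded caddy is through the gate and standing upright in the far part of the lane, and I handed the job in at about 16.3 s.

I gripped it by its handle and set it on the lane floor at lane x ≈ -95 mm. I then slid it along the floor, under light downward pressure, through the spring gate to x ≈ 161 mm. There I let go and lifted the gripper clear.

**Last checks:**
- **Caddy:** its rear end is about 116 mm past the gate line, and its handle top is about 94 mm above the counter, level and aligned with the lane. It still holds its discs.
- **Gate:** the flap is shut across the lane, within about 0.5° in all three cameras.
- **Empty caddy:** it is within about 1 mm of where it started.
- **Forces:** the wrist force read after each move never exceeded about 14 N.

The slopes fitted to the handle in the scene and side views came out steep. I put that down to the sides of the bar showing in those views; the wrist camera, looking from above, showed it level. No check failed.

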